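Load the target plate and hold the laser test knob at the third stop

TASK

Slide the narrow steel target plate, nose first, into the guide channel of the white test unit until it is fully home, and only then turn the unit's sprung black knob clockwise, counting the clicks, to the third stop without going past it. The knob runs back by itself if you let go, so finish while still holding it in your grip, steady at the third stop, with the plate still home; leave the wide plate and the other things where they are.

Things in the scene. Friction and masses are not known exactly. Their poses are not given: they have to be found in the camera images.
- tester: the test unit, fixed: white housing 110 x 110 mm, 56 mm high; origin on the bench, housing spans x -55..55, y -70..40 mm, z up; turned up to 0.3 rad. A flat aluminium guide channel along y, centred on x = 0, leaves its +y side; plates go in along the unit's -y
- slot_stop (a point): middle of the channel's end stop, at bench level (0, 40, 0 mm in the unit). Channel: y 40 to 98 mm, floor is the bench, 63 mm wide inside, 83 mm outside, 15 mm high; 9 mm of height for the plate under lips that reach 6 mm inward from each rail (y 40..85 mm) and under a bridge right across (y 40..70 mm)
- slot_mouth (a point): middle of the channel's mouth, at bench level (0, 98, 0 mm in the unit); the last 15 mm before it have no lips and flare to about 80 mm wide (100 mm outside)
- plate: the narrow target plate: steel, 60 mm wide (x), 105 mm long (y), 6 mm thick, lying flat, about 0.3 kg; origin at the centre of its underside, z up. Nose: the -y end (last 10 mm 52 mm wide). A dark upright tab near the tail: 10 mm thick (x), 30 mm long (y), top 41 mm above the bench, centre y = +32.5 mm. When home the tail sticks out, the tab at y = 125 mm of the unit
- plate_nose (a point): middle of the plate's nose edge, on the underside (0, -52.5, 0 mm in the plate)
- plate_tab (a point): on the tab's mid-plane, 32 mm above the plate's underside (0, 32.5, 32 mm in the plate): a good grip point, fingers closing along the plate's x
- selector (a joint): turn of the black knob (rad): 0 at rest, growing clockwise from above, limit 1.75. Stops (clicks) every 0.4: first 0.4, second 0.8, third 1.2, fourth 1.6, shown by short ticks; a longer tick shows rest. Resistance swells to about 0.24 N m midway between stops and drops to about 0.04 N m at each; it never vanishes: a spring drives the knob back to 0 when released
- knob_bar: the knob's black grip bar, 44 mm long (x), 14 mm thick (y), 32 mm high, on a disc 44 mm wide, 8 mm high, on the unit's top; origin on the turning axis at the bar's underside, 66 mm above the bench, x 0, y -15 mm of the unit; turns with the knob. White line and small nose mark its -x end, the pointer, at rest pointing along the unit's -x
- knob_grip (a point): on the knob's turning axis, 21 mm above the bar's underside (87 mm above the bench): where to grip, fingers closing along the bar's y
- wide_plate: bystander: the wide target plate, like the narrow one but 84 mm wide; does not fit the channel
- jar: bystander: amber jar, 48 mm wide, 55 mm high, beyond the channel (unit's +x side)
- lens_cap: bystander: round black rubber cap, 50 mm wide, 22 mm high, on the near (-x) side of the test unit
- cast: bystander: plaster tooth cast, 62 x 66 mm, 26 mm high, far back
- driver: bystander: grey screwdriver 150 mm long lying on the robot's right, beyond the test unit
There are look-alikes about, which are no part of the job. What is shaped like the plate but red or turquoise is not meant.

How it is judged:
On the way, in this order (a step that is already met when the one before it is completed fails the run):
1. the narrow plate is fully home in the channel, the knob still at rest (y of plate_nose in the frame of tester between 0.034 and 0.0435 m and x of plate_nose in the frame of tester between -0.005 and 0.005 m and z of plate_nose in the frame of tester between -0.003 and 0.004 m and angle between the y axis of plate and the y axis of tester, either way round below 0.08 rad and value of joint selector below 0.2 rad), for 0.2 s.
2. the knob is gripped and held steady at the third stop, the plate home (y of plate_nose in the frame of tester between 0.034 and 0.0435 m and x of plate_nose in the frame of tester between -0.005 and 0.005 m and z of plate_nose in the frame of tester between -0.003 and 0.004 m and angle between the y axis of plate and the y axis of tester, either way round below 0.08 rad and value of joint selector between 1.08 and 1.32 rad and velocity of joint selector between -0.15 and 0.15 rad/s and contact force between the fingers and knob_bar above 1 N), for 0.5 s.
At the end, for the whole second after the job is handed in: the narrow plate is home (nose within 3.5 mm of the end stop, within 5 mm of the channel's middle, flat, aligned within 0.08 rad), at rest and let go; the fingers press on the knob's bar (over 1 N) and keep it steady at the third stop, between 1.08 and 1.32 rad (all of step 2 and contact force between the fingers and plate below 0.1 N and contact force between plate and knob_bar below 0.1 N and linear speed of plate below 0.02 m/s); the arm keeps its last pose, push and grip.
It fails at once if the knob is turned past the third stop (beyond 1.4 rad, halfway to the fourth) (value of joint selector above 1.4 rad).
It fails at once if the knob is turned (over 0.25 rad) while the plate is not home (value of joint selector above 0.25 rad and not (y of plate_nose in the frame of tester between 0.034 and 0.0435 m and x of plate_nose in the frame of tester between -0.005 and 0.005 m and z of plate_nose in the frame of tester between -0.003 and 0.004 m and angle between the y axis of plate and the y axis of tester, either way round below 0.08 rad)).
It fails at once if a bystander is disturbed (moved over 20 mm) (distance of any of wide_plate, jar, lens_cap, cast, driver from where it was at the start of the episode above 0.02 m).
It also fails if it takes over 59 s, if anything falls off the work surface, if the arm or the gripper's body presses on something with over 40 N, if the wrist force passes 120 N, or if a joint passes its speed limit or range.

ROBOT

A 7-joint arm with a two-finger parallel gripper is mounted at the origin on the work surface. World frame = base frame: x ahead of the robot, y to its left, z up, the work surface at z = 0. Lengths are in m, angles in rad, forces in N, time in s.
With the tool pointing down it reaches from about 0.4 to 0.85 m from the base axis. Payload 10.4 kg.
Tool frame: the origin (TCP) lies at the very end of the fingers, on their centre line; the grasp point (between the pads) lies 19 mm behind it (grip_point_offset is the distance from the TCP to the grasp point, in m); z points along the fingers, y is the line along which they close (so a half turn about z gives the same grasp; the last joint's range is limited). The gripper opens to 87 mm and grips with 3 to 60 N. Pads are 19 mm wide; open, the fingers measure 117 mm over their backs; the gripper's body (75 mm by 190 mm) begins 51 mm behind the grasp point.
Start: joints at [-1.272, 0.332, -0.065, 1.46, 0.022, 1.35, -0.088], TCP at [0.198, 0.593, 0.223] pointing down, gripper open.
Joint ranges: [-2.6, 2.6], [-0.5, 2.12], [-1.47, 1.34], [0.16, 2.42], [-1.27, 4.41], [0.06, 2.06], [-2.6, 2.6]. Speed limits (rad/s): [2.22, 2.22, 2.79, 2.79, 3.14, 3.14, 3.14].

INTERFACE

Orientations are given as a unit quaternion [x, y, z, w].
In Python, from bench import * gives the robot as it stands.
- The arm moves only by the tool play_rows, never from a script. Its argument "increments" is text: rows parted by semicolons, each of 7 numbers parted by spaces: the turn, a rotation vector about the tool's x, y, z in rad, then the shift along the tool's x, y, z in m, then the opening, from 0 (shut) to 1 (fully open). A call has 1 to 8 rows; each row is the pose to reach, as a shift and turn from the pose commanded when the call began, along the tool's axes at that moment; what a row does not reach only later rows make up. A row lasts 1/10 s, in which the tool goes at most 50 mm and 8.59 degrees, less where a joint would pass 70% of its speed; a pose out of reach is approached as far as the arm can. A call with a gripper value outside its range is refused whole. The fingers move at their own pace and stop on an object; "grip_force" is the grip in N (left out, the last holds). Time passes only in rows, so rows that repeat a pose let the fingers close. It gives the time, the measured TCP pose, the force, the opening and the grip force at its end, in the units of the state.
- read_state(): the state, without advancing time (a new reading comes with each control period).
- camera(name): name is "scene" or "top" or "wrist"; returns a dict with "color" (400x640x3 uint8, red, green, blue), "fx", "fy", "cx", "cy" (pixels), "camera_from_world" (4x4, takes a point from world to camera coordinates); the wrist camera has in their place "mount" (4x4, takes a point from camera to tool coordinates, whose origin is the TCP and whose axes are the flange's). Camera axes: x right, y down, z forward; pixel columns grow to the right and rows downward; lengths in m; the calibration is good to about 2 mm. A picture is of the moment at which its call begins: read the wrist's pose just before it. There is no depth.
- close_job(): hands the job in; it is judged then, once.
The state is a dict: "time": time; "joint_positions": joint angles; "joint_vel": joint speeds; "joint_torque": joint torques, N m; "ee_pos": TCP position; "eef_rot": TCP orientation; "ft_force": force on the tool from outside, world axes, zero at the start; "torque": the same for the moment, N m; "width": finger opening in m; "grip_force": force on a finger pad.
Only numpy, scipy, OpenCV 4.12 (cv2) and the standard library are available. Lean on these libraries where they do the work, as an engineer would, in place of code of your own. Each camera call takes 0.05 s, during which the arm holds its last target. There are 200 camera calls.

## Working session

There is one attempt and no reset: what is moved stays moved. The work goes in short steps, Python scripts to look and compute and a tool call to move; the robot and the scene stay as the last step left them, time stands still between calls to the robot, and variables do not carry over. Pictures are saved under pics/ and viewed, at most 10 in all, crops included, and the job is handed in when it is done.

Besides the shell and the picture viewer there is one more tool, called as a command line: name --argument value ..., lists and objects as JSON in quotes. play_rows: Moves the arm, as the interface text tells. Its arguments: {"type":"object","properties":{"increments":{"type":"string"},"grip_force":{"type":"number"}},"required":["increments"]}

```bash
mkdir -p pics; ls
python3 - <<'E'
from bench import *
import cv2,json,numpy as np
s=read_state(); print({k:np.round(v,4).tolist() for k,v in s.items()})
for n in("top","scene"):
    c=camera(n); cv2.imwrite(f"pics/{n}0.png",c["color"][:,:,::-1]); 
    print(n,c["fx"],c["fy"],c["cx"],c["cy"],np.round(c["camera_from_world"],4).tolist())
E
```

```text
pics
{'time': 0.0, 'joint_positions': [-1.2716, 0.3329, -0.0647, 1.4609, 0.0216, 1.3499, -0.0885], 'joint_vel': [0.0005, 0.0003, -0.0001, -0.0014, 0.0018, 0.0013, -0.0006], 'joint_torque': [-0.0001, -62.3231, 0.0251, -38.9906, -0.0612, 0.0391, 0.0002], 'ee_pos': [0.1975, 0.5925, 0.2218], 'eef_rot': [0.1602, 0.9871, -0.0007, -0.0001], 'ft_force': [0.2228, 1.0334, 0.4723], 'torque': [0.0047, -0.0294, 0.0311], 'grip_force': 0.0, 'width': 0.0871}
top 389.2938114786383 389.2938114786383 310.9984955363656 201.58854404983464 [[0.0004, -1.0, 0.0006, -0.0077], [-0.9952, -0.0005, -0.0983, 0.6193], [0.0983, -0.0005, -0.9952, 1.045], [0.0, 0.0, 0.0, 1.0]]
scene 382.0111280989483 382.0111280989483 319.25885541986446 193.92188285943408 [[0.4678, 0.8836, 0.0204, -0.2769], [0.6786, -0.3443, -0.6488, -0.3465], [-0.5663, 0.3173, -0.7607, 1.5357], [0.0, 0.0, 0.0, 1.0]]
```

View pics/top0.png

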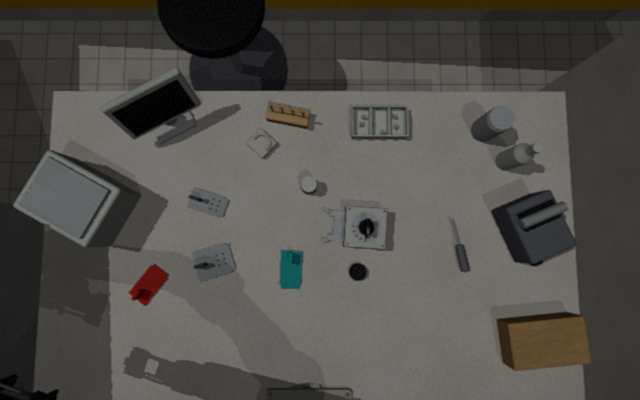

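View pics/scene0.png

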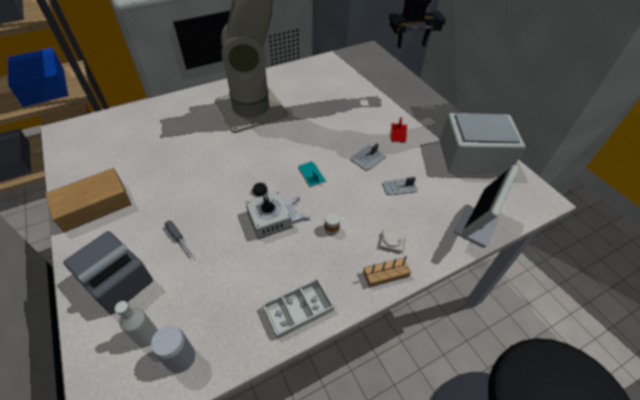

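```bash
cat > h.py <<'E'
from bench import *
import cv2,numpy as np
from scipy.spatial.transform import Rotation as R
def ray(c,T,u,v,z):  # T world_from_camera
    d=T[:3,:3]@np.array([(u-c["cx"])/c["fx"],(v-c["cy"])/c["fy"],1]); o=T[:3,3]
    return o+d*(z-o[2])/d[2]
def wristT(s,c):
    W=np.eye(4); W[:3,:3]=R.from_quat(s["eef_rot"]).as_matrix(); W[:3,3]=s["ee_pos"]
    return W@np.array(c["mount"])
E
python3 - <<'E'
from h import *
c=camera("top"); T=np.linalg.inv(c["camera_from_world"])
im=c["color"][:,:,::-1]
a=cv2.resize(im[180:280,180:240],None,fx=6,fy=6,interpolation=cv2.INTER_CUBIC)
b=cv2.resize(im[190:290,315:395],None,fx=5,fy=5,interpolation=cv2.INTER_CUBIC)
b=cv2.copyMakeBorder(b,0,100,0,0,cv2.BORDER_CONSTANT)
cv2.imwrite("pics/crop.png",np.hstack([a,b]))
for p in [(208,201),(198,200),(214,262),(366,228),(330,225)]: print(p,ray(c,T,*p,0).round(3))
w=camera("wrist"); print(np.round(w["mount"],4).tolist(),w["fx"],w["cx"],w["cy"])
E
```

```text
(208, 201) [0.624 0.285 0.   ]
(198, 200) [0.627 0.314 0.   ]
(214, 262) [0.452 0.264 0.   ]
(366, 228) [ 0.547 -0.163  0.   ]
(330, 225) [ 0.556 -0.061  0.   ]
[[-0.0003, -0.9603, -0.279, 0.077], [1.0, -0.0003, 0.0002, 0.0003], [-0.0002, -0.279, 0.9603, -0.1631], [0.0, 0.0, 0.0, 1.0]] 295.1936380073973 314.31680076857293 197.58974029421475
```

View pics/crop.png

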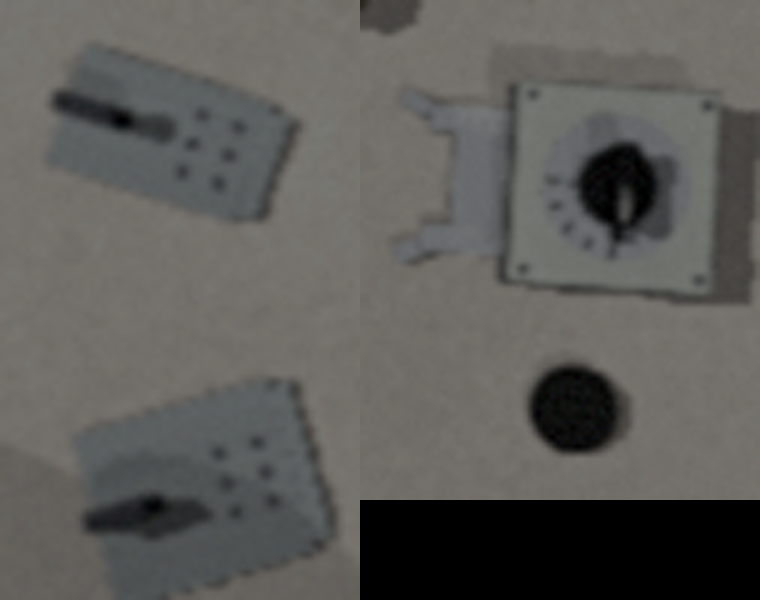

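```bash
cat >> h.py <<'E'
def plan(pos,xdir,s=None):
    """shift/turn in tool axes to reach TCP pos with tool down, tool x along angle xdir (world)"""
    s=s or read_state(); A=R.from_quat(s["eef_rot"])
    x=np.array([np.cos(xdir),np.sin(xdir),0]); z=np.array([0,0,-1.]); B=R.from_matrix(np.c_[x,np.cross(z,x),z])
    print("turn",(A.inv()*B).as_rotvec().round(4),"shift",A.inv().apply(np.array(pos)-s["ee_pos"]).round(4))
E
python3 - <<'E'
from h import *
c=camera("top"); T=np.linalg.inv(c["camera_from_world"])
g=lambda u,v,z:ray(c,T,u,v,z)[:2]
P=lambda x,y:(180+x/6-.4,180+y/6-.4)
pl=[g(*P(*p),.006) for p in[(85,42),(297,118),(290,125),(262,220),(240,220),(47,162)]]
tail=(pl[0]+pl[5])/2; nose=g(*P(282,168),.006)
d=tail-nose;print("plate",nose,tail,np.linalg.norm(d),"yaw y-axis",np.arctan2(d[1],d[0]),"tailedge",np.linalg.norm(pl[0]-pl[5]))
Q=lambda x,y:(315+(x-360)/5-.4,190+y/5-.4)
h=np.array([g(*Q(*p),.056) for p in[(512,83),(720,92),(712,293),(502,282)]])
print(h,h.mean(0)); e=(h[0]+h[3]-h[1]-h[2]);print("unit y axis",np.arctan2(e[1],e[0]), np.linalg.norm(h-np.roll(h,1,0),axis=1))
plan([tail[0]*.4+nose[0]*.6,tail[1]*.4+nose[1]*.6,.22],np.arctan2(d[1],d[0]))
plan([tail[0]*.4+nose[0]*.6,tail[1]*.4+nose[1]*.6,.22],np.arctan2(-d[1],-d[0]))
E
```

```text
plate [0.60457985 0.23065007] [0.63582608 0.33314344] 0.10715044693452357 yaw y-axis 1.2748858917147434 tailedge 0.059186491627671665
[[ 0.6043635  -0.09903809]
 [ 0.59955348 -0.21102812]
 [ 0.49204159 -0.20475677]
 [ 0.49782061 -0.09283576]] [ 0.5484448  -0.15191468]
unit y axis 1.5235402152052788 [0.10672327 0.11209328 0.10769465 0.1120701 ]
turn [-4.000e-04  4.000e-04  1.545e+00] shift [-0.4995 -0.172   0.0023]
turn [-4.0000e-04 -5.0000e-04 -1.5966e+00] shift [-0.4995 -0.172   0.0023]
```

play_rows --increments "0 0 1.545 -0.5 -0.172 0 1;0 0 1.545 -0.5 -0.172 0 1;0 0 1.545 -0.5 -0.172 0 1;0 0 1.545 -0.5 -0.172 0 1;0 0 1.545 -0.5 -0.172 0 1;0 0 1.545 -0.5 -0.172 0 1;0 0 1.545 -0.5 -0.172 0 1;0 0 1.545 -0.5 -0.172 0 1"

```text
time: 1.05
ee_pos: [0.5167, 0.3484, 0.2227]
eef_rot: [0.692, 0.722, 0.0, -0.0]
ft_force: [0.7, -0.2, 0.4]
width: 0.0871
grip_force: 0.0
```

Run:
```python
from h import *
plan([.617,.272,.22],1.275)
print(np.round(read_state()["joint_positions"],3))
```

```text
turn [ 2.000e-04 -4.000e-04  3.389e-01] shift [-0.0807  0.097   0.0027]
[-0.899  0.33   0.297  1.483 -0.098  1.343 -0.552]
```

play_rows --increments "0 0 0.339 -0.08 0.097 0 1;0 0 0.339 -0.08 0.097 0 1;0 0 0.339 -0.08 0.097 0 1;0 0 0.339 -0.08 0.097 0 1;0 0 0.339 -0.08 0.097 0 1;0 0 0.339 -0.08 0.097 0 1"

```text
time: 1.65
ee_pos: [0.6152, 0.2762, 0.2224]
eef_rot: [0.801, 0.598, -0.0, -0.001]
ft_force: [-0.4, 0.3, 0.1]
width: 0.0868
grip_force: 0.0
```

Run:
```python
from h import *
s=read_state(); c=camera("wrist"); cv2.imwrite("pics/w1.png",c["color"][:,:,::-1]); print(s["ee_pos"])
np.savez("w1.npz",T=wristT(s,c))
```

```text
[0.61521004 0.27617747 0.22243262]
```

View pics/w1.png

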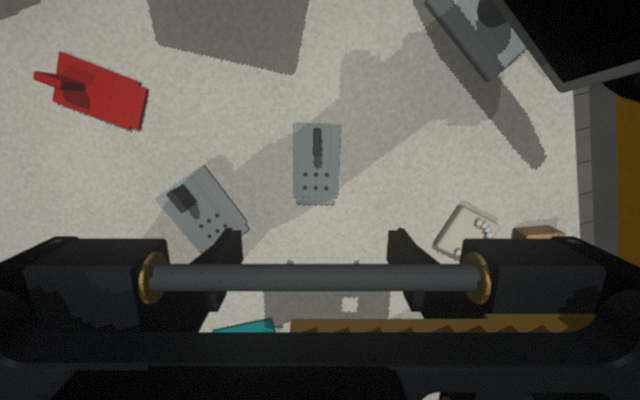

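Run:
```python
from h import *
c=camera("wrist");T=np.load("w1.npz")["T"]
im=c["color"][:,:,::-1]
cv2.imwrite("pics/w1c.png",cv2.resize(im[110:220,270:370],None,fx=5,fy=5,interpolation=cv2.INTER_CUBIC))
g=lambda u,v,z=.006:ray(c,T,u,v,z)[:2]
for p in[(293,123),(341,125),(339,197),(293,196),(316,205)]:print(p,g(*p).round(4))
```

```text
(293, 123) [0.6071 0.3449]
(341, 125) [0.6639 0.3256]
(339, 197) [0.637  0.2359]
(293, 196) [0.5784 0.2547]
(316, 205) [0.6043 0.2339]
```

View pics/w1c.png

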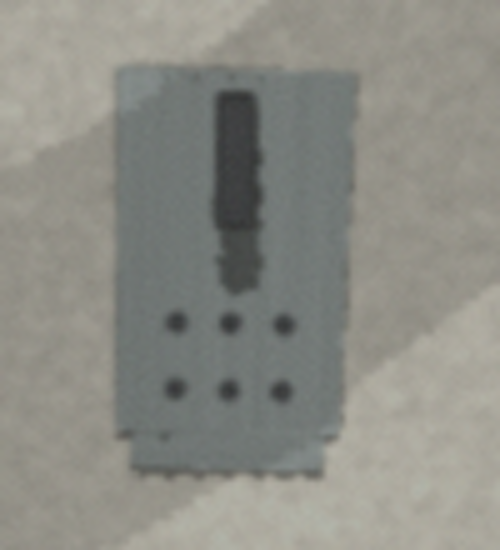

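Run:
```python
from h import *
c=camera("wrist");T=np.load("w1.npz")["T"]
g=lambda u,v,z=.006:ray(c,T,270+u/5-.4,110+v/5-.4,z)[:2]
tl,tr,br,bl,nl,nr=[g(*p) for p in[(118,67),(357,73),(342,437),(115,437),(132,475),(323,477)]]
print([np.linalg.norm(a-b).round(4) for a,b in[(tl,tr),(tr,br),(tl,bl),(bl,br),(nl,nr)]])
t=(tl+tr)/2;n=(nl+nr)/2;b=(bl+br)/2;d=t-n;print(t,b,n,np.linalg.norm(d))
for e in(d,t-b,tl-bl,tr-br):print(np.arctan2(e[1],e[0]))
e=tr-tl;print("from width",np.arctan2(e[1],e[0])+np.pi/2)
e=nr-nl;print("from nose",np.arctan2(e[1],e[0])+np.pi/2)
print("tab top ends",g(237,90,.041),"bottom-right")
y=np.arctan2(d[1],d[0]);print(y); tab=n+85/105*(d)
print("tab",tab)
plan([*tab,.10],y);plan([*tab,.013],y)
```

```text
[np.float64(0.0597), np.float64(0.0946), np.float64(0.0961), np.float64(0.0607), np.float64(0.0515)]
[0.63573579 0.33570016] [0.6065873  0.24490634] [0.60323708 0.23448359] 0.10630597337725603
1.2601131490448414
1.26014984259849
1.2546762914098137
1.265710026653581
from width 1.2586417048930019
from nose 1.2723764096814667
tab top ends [0.63447188 0.33281092] bottom-right
1.2601131490448414
tab [0.62954556 0.31642082]
turn [-0.0004 -0.0007  0.0229] shift [0.0427 0.0022 0.1228]
turn [-0.0004 -0.0007  0.0229] shift [0.0426 0.0022 0.2098]
```

play_rows --increments "0 0 0.023 0.043 0.002 0.05 0.5;0 0 0.023 0.043 0.002 0.1 0.5;0 0 0.023 0.043 0.002 0.14 0.5;0 0 0.023 0.043 0.002 0.17 0.5;0 0 0.023 0.043 0.002 0.19 0.5;0 0 0.023 0.043 0.002 0.2 0.5;0 0 0.023 0.043 0.002 0.207 0.5;0 0 0.023 0.043 0.002 0.207 0.5" --grip_force 20

```text
time: 2.6
ee_pos: [0.6303, 0.3157, 0.0158]
eef_rot: [0.809, 0.588, 0.0, -0.0]
ft_force: [-0.0, 0.3, -0.4]
width: 0.0442
grip_force: 0.0
```

Run:
```python
from h import *
plan([.6295,.3164,.013],1.260)
s=read_state();c=camera("wrist"); cv2.imwrite("pics/w2.png",c["color"][:,:,::-1])
```

```text
turn [ 0.0001 -0.0004 -0.0017] shift [ 0.0004 -0.001   0.0028]
```

View pics/w2.png

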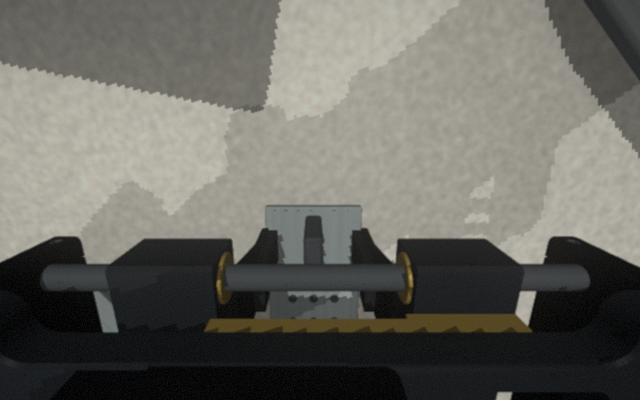

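Run:
```python
from h import *
plan([.55,-.14,.27],1.525)
```

```text
turn [ 0.0009 -0.001  -0.2669] shift [-0.4583  0.0636 -0.2539]
```

play_rows --increments "0 0 0 0 0 -0.05 0.5;0 0 0 0 0 -0.1 0.5;0 0 0 0 0 -0.15 0.5;0 0 -0.267 -0.458 0.064 -0.254 0.5;0 0 -0.267 -0.458 0.064 -0.254 0.5;0 0 -0.267 -0.458 0.064 -0.254 0.5;0 0 -0.267 -0.458 0.064 -0.254 0.5;0 0 -0.267 -0.458 0.064 -0.254 0.5"

```text
time: 3.45
ee_pos: [0.5879, 0.0732, 0.2227]
eef_rot: [0.723, 0.691, 0.001, 0.0]
ft_force: [1.5, -0.8, -0.6]
width: 0.0433
grip_force: 0.0
```

Run:
```python
from h import *
plan([.55,-.14,.27],1.525)
```

```text
turn [ 0.0027 -0.0015 -0.0004] shift [-0.2146 -0.0279 -0.0477]
```

play_rows --increments "0 0 0 -0.2 -0.026 -0.045 0.5;0 0 0 -0.2 -0.026 -0.045 0.5;0 0 0 -0.2 -0.026 -0.045 0.5;0 0 0 -0.2 -0.026 -0.045 0.5;0 0 0 -0.2 -0.026 -0.045 0.5;0 0 0 -0.2 -0.026 -0.045 0.5;0 0 0 -0.2 -0.026 -0.045 0.5;0 0 0 -0.2 -0.026 -0.045 0.5"

```text
time: 4.25
ee_pos: [0.5533, -0.1214, 0.2652]
eef_rot: [0.722, 0.692, 0.0, -0.0]
ft_force: [0.5, -0.2, 0.1]
width: 0.0438
grip_force: 0.0
```

Run:
```python
from h import *
s=read_state(); c=camera("wrist"); im=c["color"][:,:,::-1]; cv2.imwrite("pics/w3.png",im); print(s["ee_pos"])
np.savez("w3.npz",T=wristT(s,c))
```

```text
[ 0.55330665 -0.12138167  0.26523143]
```

View pics/w3.png

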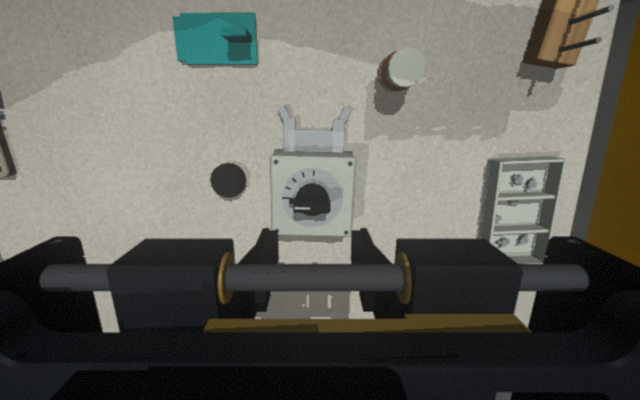

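Run:
```python
import cv2
im=cv2.imread("pics/w3.png")
cv2.imwrite("pics/w3c.png",cv2.resize(im[97:247,260:370],None,fx=4,fy=4,interpolation=cv2.INTER_CUBIC))
```

```text
(no output)
```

View pics/w3c.png

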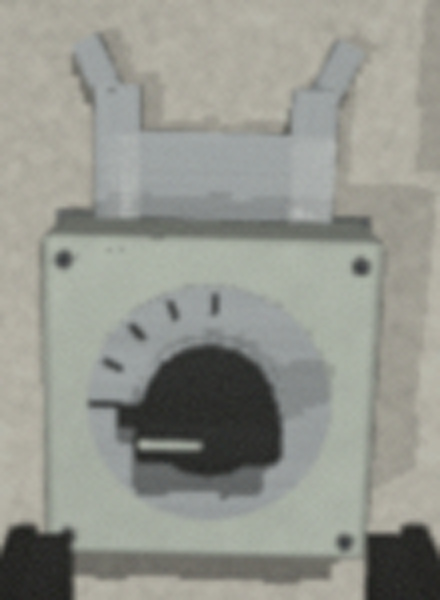

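```bash
cat > fit.py <<'E'
from h import *
from scipy.optimize import least_squares
c=camera("wrist");T=np.load("w3.npz")["T"]
D=[(45,237,-55,40,56),(382,240,55,40,56),(48,552,-55,-70,56),(366,555,55,-70,56),
(96,86,-41.5,85,15),(338,93,41.5,85,15),(140,86,-25.5,85,15),(293,92,25.5,85,15),(140,132,-25.5,70,15),(290,136,25.5,70,15)]
D=np.array(D,float);uv=np.c_[260+D[:,0]/4-.4,97+D[:,1]/4-.4];X=D[:,2:]/1000
Ti=np.linalg.inv(T)
def res(p):
    W=R.from_euler("z",p[2]).apply(X)+[p[0],p[1],0]; C=W@Ti[:3,:3].T+Ti[:3,3]
    return (np.c_[c["fx"]*C[:,0]/C[:,2]+c["cx"],c["fy"]*C[:,1]/C[:,2]+c["cy"]]-uv)
r=least_squares(lambda p:res(p).ravel(),[.55,-.14,0],loss="soft_l1")
print(r.x,"\n",res(r.x).round(2).tolist())
x,y,a=r.x;M=R.from_euler("z",a)
for n,p in dict(home_tab=(0,.125,0),mouth=(0,.098,0),knob=(0,-.015,0)).items():print(n,(M.apply(p)+[x,y,0]).round(4))
E
python3 fit.py
```

```text
[ 0.54960303 -0.1378693  -0.06344561] 
 [[-1.52, -0.54], [1.37, 0.47], [-0.47, 1.32], [0.55, 2.07], [-0.57, -0.14], [0.26, -0.61], [0.26, 0.11], [-0.31, -0.61], [0.24, -0.03], [0.03, -0.26]]
home_tab [ 0.5575 -0.0131  0.    ]
mouth [ 0.5558 -0.0401  0.    ]
knob [ 0.5487 -0.1528  0.    ]
```

Run:
```python
from h import *
plan([.6295,.3164,.12],1.26)
```

```text
turn [-0.0005 -0.0003  0.2673] shift [0.4411 0.0572 0.1452]
```

play_rows --increments "0 0 0.267 0.44 0.057 0.145 0.5;0 0 0.267 0.44 0.057 0.145 0.5;0 0 0.267 0.44 0.057 0.145 0.5;0 0 0.267 0.44 0.057 0.145 0.5;0 0 0.267 0.44 0.057 0.145 0.5;0 0 0.267 0.44 0.057 0.145 0.5;0 0 0.267 0.44 0.057 0.145 0.5;0 0 0.267 0.44 0.057 0.145 0.5"

```text
time: 5.15
ee_pos: [0.6182, 0.2512, 0.1411]
eef_rot: [0.808, 0.589, -0.0, -0.0]
ft_force: [0.0, -0.6, 0.9]
width: 0.0438
grip_force: 0.0
```

play_rows --increments "0 0 0 0 0 0 0.5;0 0 0 0 0 0 0.5;0 0 0 0 0 0 0.5;0 0 0 0 0 0 0.5"

```text
time: 5.55
ee_pos: [0.619, 0.2469, 0.1427]
eef_rot: [0.809, 0.588, 0.0, 0.0]
ft_force: [0.1, -0.2, -0.0]
width: 0.0435
grip_force: 0.0
```

Run:
```python
from h import *
plan([.6295,.3164,.014],1.26)
```

```text
turn [ 0.0008 -0.0004 -0.004 ] shift [ 0.0693 -0.0117  0.1288]
```

play_rows --increments "0 0 -0.004 0.035 -0.006 0.03 0.5;0 0 -0.004 0.069 -0.012 0.06 0.5;0 0 -0.004 0.069 -0.012 0.08 0.5;0 0 -0.004 0.069 -0.012 0.1 0.5;0 0 -0.004 0.069 -0.012 0.12 0.5;0 0 -0.004 0.069 -0.012 0.128 0.5;0 0 -0.004 0.069 -0.012 0.128 0.5;0 0 -0.004 0.069 -0.012 0.128 0.5"

```text
time: 6.35
ee_pos: [0.6292, 0.3174, 0.0154]
eef_rot: [0.808, 0.59, 0.001, 0.0]
ft_force: [0.5, -0.7, 0.4]
width: 0.0434
grip_force: 0.0
```

play_rows --increments "0 0 0 0 0 0 0;0 0 0 0 0 0 0;0 0 0 0 0 0 0;0 0 0 0 0 0 0;0 0 0 0 0 0 0;0 0 0 0 0 0 0" --grip_force 30

```text
time: 6.95
ee_pos: [0.6286, 0.3176, 0.0142]
eef_rot: [0.808, 0.59, 0.0, 0.0]
ft_force: [0.8, 0.6, 1.0]
width: 0.0099
grip_force: 30.0
```

```bash
cat >> h.py <<'E'
U=np.array([.5496,-.1379]);UA=-.0634
def unit(x,y,z=0): return R.from_euler("z",UA).apply([x,y,z])+[*U,0]
def where(s=None):
    s=s or read_state(); p=R.from_euler("z",-UA).apply(np.array(s["ee_pos"])-[*U,0])
    x=R.from_quat(s["eef_rot"]).as_matrix()[:,0]; print("in unit mm",(p*1e3).round(1),"tool yaw in unit",round(np.arctan2(x[1],x[0])-UA,4),"w",round(s["width"],4),"F",np.round(s["ft_force"],1),"t",s["time"])
E
python3 - <<'E'
from h import *
where()
s=read_state()
plan([*unit(0,.215)[:2],s["ee_pos"][2]],UA+np.pi/2)
E
```

```text
in unit mm [ 50.  459.6  14.2] tool yaw in unit 1.3251 w 0.0099 F [0.8 0.6 1. ] t 6.95
turn [ 0.0003 -0.0003 -0.2457] shift [-2.494e-01  1.100e-02 -1.000e-04]
```

play_rows --increments "0 0 0 0 0 -0.004 0;0 0 -0.06 -0.03 0.002 -0.004 0;0 0 -0.12 -0.07 0.004 -0.004 0;0 0 -0.18 -0.11 0.006 -0.004 0;0 0 -0.246 -0.15 0.008 -0.004 0;0 0 -0.246 -0.19 0.01 -0.004 0;0 0 -0.246 -0.23 0.011 -0.004 0;0 0 -0.246 -0.249 0.011 -0.004 0"

```text
time: 7.75
ee_pos: [0.5619, 0.0725, 0.018]
eef_rot: [0.73, 0.683, -0.001, 0.0]
ft_force: [-0.1, -0.6, -2.5]
width: 0.0099
grip_force: 30.0
```

play_rows --increments "0 0 0 0 0 0 0;0 0 0 0 0 0 0;0 0 0 0 0 0 0;0 0 0 0 0 0 0"

```text
time: 8.15
ee_pos: [0.5633, 0.0785, 0.0179]
eef_rot: [0.728, 0.685, 0.0, -0.0]
ft_force: [0.3, 0.2, -3.4]
width: 0.0097
grip_force: 30.0
```

Run:
```python
from h import *
where()
c=camera("top"); im=c["color"][:,:,::-1]
a=cv2.resize(im[180:270,240:400],None,fx=4,fy=4,interpolation=cv2.INTER_CUBIC)
s=read_state();w=camera("wrist")["color"][:,:,::-1]
b=cv2.resize(w[150:330,200:420],None,fx=1.2,fy=1.2)
b=cv2.copyMakeBorder(b,0,0,0,640-b.shape[1],cv2.BORDER_CONSTANT)
cv2.imwrite("pics/pre.png",np.vstack([a,b]))
```

```text
in unit mm [ -0.  216.8  17.9] tool yaw in unit 1.5732 w 0.0097 F [ 0.3  0.2 -3.4] t 8.15
```

View pics/pre.png

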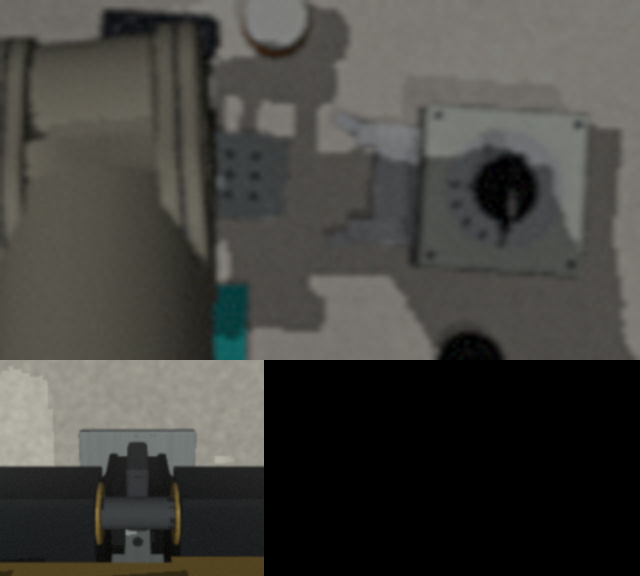

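play_rows --increments "0 0 0 0 0 0.0035 0;0 0 0 -0.01 0 0.0035 0;0 0 0 -0.02 0 0.0035 0;0 0 0 -0.03 0 0.0035 0;0 0 0 -0.035 0 0.0035 0;0 0 0 -0.04 0 0.0035 0;0 0 0 -0.045 0 0.0035 0;0 0 0 -0.045 0 0.0035 0"

```text
time: 9.05
ee_pos: [0.5603, 0.0312, 0.0145]
eef_rot: [0.729, 0.684, -0.0, 0.0]
ft_force: [0.6, -0.4, -2.3]
width: 0.01
grip_force: 30.0
```

```bash
python3 -c "
from h import *
where()"
```

```text
in unit mm [ -0.  169.5  14.5] tool yaw in unit 1.5703 w 0.01 F [ 0.6 -0.4 -2.3] t 9.05
```

play_rows --increments "0 0 0 -0.004 0 0.0005 0;0 0 0 -0.008 0 0.0005 0;0 0 0 -0.012 0 0.0005 0;0 0 0 -0.016 0 0.0005 0;0 0 0 -0.02 0 0.0005 0;0 0 0 -0.02 0 0.0005 0"

```text
time: 9.65
ee_pos: [0.5591, 0.0111, 0.0141]
eef_rot: [0.729, 0.684, -0.0, 0.0]
ft_force: [0.2, -1.7, -0.5]
width: 0.01
grip_force: 30.0
```

```bash
python3 -c "
from h import *
where()"
```

```text
in unit mm [1.000e-01 1.493e+02 1.410e+01] tool yaw in unit 1.5703 w 0.01 F [ 0.2 -1.7 -0.5] t 9.65
```

Running freely; 23 mm to go.

play_rows --increments "0 0 0 -0.004 0 0 0;0 0 0 -0.008 0 0 0;0 0 0 -0.012 0 0 0;0 0 0 -0.015 0 0 0;0 0 0 -0.018 0 0 0;0 0 0 -0.02 0 0 0;0 0 0 -0.02 0 0 0"

```text
time: 10.35
ee_pos: [0.5579, -0.0084, 0.0141]
eef_rot: [0.729, 0.684, -0.0, 0.0]
ft_force: [0.3, -0.2, 1.4]
width: 0.0099
grip_force: 30.0
```

play_rows --increments "0 0 0 -0.001 0 0 0;0 0 0 -0.002 0 0 0;0 0 0 -0.002 0 0 0"

```text
time: 10.65
ee_pos: [0.5578, -0.0097, 0.0141]
eef_rot: [0.729, 0.685, 0.0, -0.0]
ft_force: [-0.8, 2.8, 0.2]
width: 0.0097
grip_force: 30.0
```

```bash
python3 -c "
from h import *
where()"
```

```text
in unit mm [  0.  128.5  14.1] tool yaw in unit 1.5714 w 0.0097 F [-0.8  2.8  0.2] t 10.65
```

play_rows --increments "0 0 0 -0.001 0 0 0;0 0 0 -0.002 0 0 0;0 0 0 -0.002 0 0 0"

```text
time: 10.95
ee_pos: [0.5577, -0.0119, 0.0141]
eef_rot: [0.729, 0.684, 0.0, 0.0]
ft_force: [-0.0, 2.3, 1.9]
width: 0.0098
grip_force: 30.0
```

play_rows --increments "0 0 0 -0.001 0 0 0;0 0 0 -0.001 0 0 0"

```text
time: 11.15
ee_pos: [0.5576, -0.0127, 0.0141]
eef_rot: [0.729, 0.685, 0.0, -0.0]
ft_force: [0.6, 2.8, 0.9]
width: 0.0096
grip_force: 30.0
```

```bash
python3 -c "
from h import *
where()"
```

```text
in unit mm [1.000e-01 1.255e+02 1.410e+01] tool yaw in unit 1.5713 w 0.0096 F [0.6 2.8 0.9] t 11.15
```

play_rows --increments "0 0 0 -0.001 0 0 0;0 0 0 -0.0015 0 0 0;0 0 0 -0.0015 0 0 0"

```text
time: 11.45
ee_pos: [0.5577, -0.0127, 0.0141]
eef_rot: [0.729, 0.685, 0.001, -0.0]
ft_force: [1.5, 7.4, 1.6]
width: 0.0097
grip_force: 30.0
```

play_rows --increments "0 0 0 -0.001 0 0 0;0 0 0 -0.0015 0 0 0;0 0 0 -0.0015 0 0 0"

```text
time: 11.75
ee_pos: [0.5578, -0.0128, 0.0143]
eef_rot: [0.728, 0.685, 0.001, -0.001]
ft_force: [1.1, 12.0, 2.5]
width: 0.0099
grip_force: 30.0
```

```bash
python3 -c "
from h import *
where()"
```

```text
in unit mm [  0.3 125.4  14.3] tool yaw in unit 1.5732 w 0.0099 F [ 1.1 12.   2.5] t 11.75
```

play_rows --increments "0 0 0 0.002 0 0 0;0 0 0 0.002 0 0 0;0 0 0 0.002 0 0 0.4;0 0 0 0.002 0 0 0.4;0 0 0 0.002 0 0 0.4;0 0 0 0.002 0 0 0.4;0 0 0 0.002 0 0 0.4"

```text
time: 12.45
ee_pos: [0.5574, -0.0141, 0.014]
eef_rot: [0.729, 0.684, -0.0, 0.0]
ft_force: [0.2, 0.7, 1.6]
width: 0.0336
grip_force: 0.0
```

```bash
python3 -c "
from h import *
where()
k=unit(0,-.015)
print(k);plan([k[0],k[1],.17],UA+np.pi)"
```

```text
in unit mm [-1.00e-01  1.24e+02  1.40e+01] tool yaw in unit 1.5709 w 0.0336 F [0.2 0.7 1.6] t 12.45
[ 0.54864964 -0.15286986  0.        ]
turn [-3.0000e-04  0.0000e+00 -1.5707e+00] shift [-1.39e-01  1.00e-04 -1.56e-01]
```

play_rows --increments "0 0 0 0 0 -0.03 0.5;0 0 0 0 0 -0.06 0.5;0 0 0 0 0 -0.1 0.5;0 0 -0.15 -0.02 0 -0.14 0.5;0 0 -0.3 -0.05 0 -0.156 0.5;0 0 -0.45 -0.09 0 -0.156 0.5;0 0 -0.6 -0.12 0 -0.156 0.5;0 0 -0.75 -0.139 0 -0.156 0.5"

```text
time: 13.25
ee_pos: [0.548, -0.1557, 0.1703]
eef_rot: [0.428, 0.904, -0.0, 0.0]
ft_force: [0.0, 0.4, -0.1]
width: 0.0435
grip_force: 0.0
```

play_rows --increments "0 0 -0.82 0 0 0 0.5;0 0 -0.82 0 0 0 0.5;0 0 -0.82 0 0 0 0.5;0 0 -0.82 0 0 0 0.5;0 0 -0.82 0 0 0 0.5;0 0 -0.82 0 0 0 0.5;0 0 -0.82 0 0 0 0.5"

```text
time: 13.95
ee_pos: [0.5486, -0.1527, 0.17]
eef_rot: [0.033, 0.999, 0.0, -0.0]
ft_force: [-0.4, 0.2, 0.0]
width: 0.0437
grip_force: 0.0
```

```bash
python3 -c "
from h import *
where()
print(np.round(read_state()['joint_positions'],3))
k=unit(0,-.015)
plan([k[0],k[1],.17],UA+np.pi)
plan([k[0]+.07,k[1]+.1,.24],UA+np.pi)"
```

```text
in unit mm [-1.00e-01 -1.49e+01  1.70e+02] tool yaw in unit 3.1381 w 0.0437 F [-0.4  0.2  0. ] t 13.95
[-0.056  0.245  0.289  1.698 -0.074  1.21   1.755]
turn [ 0.     -0.0001 -0.0035] shift [-0.0001 -0.0001 -0.    ]
turn [ 0.     -0.0001 -0.0035] shift [-0.0633  0.1043 -0.07  ]
```

Run:
```python
from h import *
t=camera("scene")["color"][:,:,::-1]; w=camera("wrist")["color"][:,:,::-1]
a=cv2.resize(t[160:250,220:350],None,fx=3.33,fy=3.33,interpolation=cv2.INTER_CUBIC)[:299]
p=camera("top")["color"][:,:,::-1][190:280,280:400]
b=cv2.resize(p,(360,299),interpolation=cv2.INTER_CUBIC)
w=cv2.resize(w,(480,300))
o=np.zeros((600,800,3),np.uint8);o[:a.shape[0],:a.shape[1]]=a;o[:299,440:800]=b;o[300:,:480]=w
cv2.imwrite("pics/chk.png",o)
```

```text
(no output)
```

View pics/chk.png

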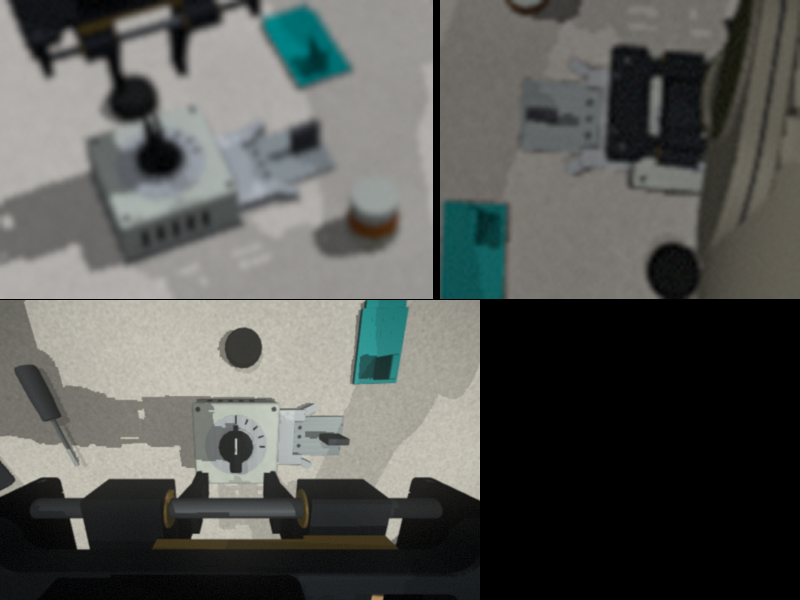

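play_rows --increments "0 0 -0.0035 0 0 0.03 0.5;0 0 -0.0035 0 0 0.06 0.5;0 0 -0.0035 0 0 0.08 0.5;0 0 -0.0035 0 0 0.092 0.5;0 0 -0.0035 0 0 0.1 0.5;0 0 -0.0035 0 0 0.1 0.5;0 0 -0.0035 0 0 0.1 0.5;0 0 -0.0035 0 0 0.1 0.5"

```text
time: 14.9
ee_pos: [0.5494, -0.1527, 0.0711]
eef_rot: [0.032, 0.999, -0.0, 0.001]
ft_force: [0.6, 0.2, 0.0]
width: 0.0433
grip_force: 0.0
```

play_rows --increments "0 0 0 0 0 0 0;0 0 0 0 0 0 0;0 0 0 0 0 0 0;0 0 0 0 0 0 0;0 0 0 0 0 0 0;0 0 0 0 0 0 0" --grip_force 40

```text
time: 15.5
ee_pos: [0.5487, -0.1529, 0.0701]
eef_rot: [0.032, 0.999, -0.0, 0.0]
ft_force: [-0.8, -1.5, 0.1]
width: 0.0135
grip_force: 40.0
```

```bash
python3 -c "
from h import *
where();print(read_state()['torque'])"
```

```text
in unit mm [  0.  -15.   70.1] tool yaw in unit 3.1404 w 0.0135 F [-0.8 -1.5  0.1] t 15.5
[-0.20955577  0.02533787 -0.07168293]
```

play_rows --increments "0 0 0.05 0 0 0 0;0 0 0.1 0 0 0 0;0 0 0.15 0 0 0 0;0 0 0.2 0 0 0 0;0 0 0.25 0 0 0 0;0 0 0.3 0 0 0 0;0 0 0.35 0 0 0 0;0 0 0.4 0 0 0 0"

```text
time: 16.3
ee_pos: [0.5487, -0.1529, 0.0701]
eef_rot: [0.231, 0.973, -0.0, 0.0]
ft_force: [-0.2, -1.8, 0.8]
width: 0.0139
grip_force: 40.0
```

```bash
python3 -c "
from h import *
where();print(read_state()['torque'])"
```

```text
in unit mm [  0.  -15.   70.1] tool yaw in unit 2.7387 w 0.0139 F [-0.2 -1.8  0.8] t 16.3
[-0.29833126  0.00091354  0.04783562]
```

play_rows --increments "0 0 0.05 0 0 0 0;0 0 0.1 0 0 0 0;0 0 0.15 0 0 0 0;0 0 0.2 0 0 0 0;0 0 0.25 0 0 0 0;0 0 0.3 0 0 0 0;0 0 0.35 0 0 0 0;0 0 0.4 0 0 0 0"

```text
time: 17.1
ee_pos: [0.5487, -0.1529, 0.0701]
eef_rot: [0.42, 0.908, -0.0, 0.0]
ft_force: [0.6, -1.0, 0.6]
width: 0.0139
grip_force: 40.0
```

```bash
python3 -c "
from h import *
where();print(read_state()['torque'])"
```

```text
in unit mm [  0.1 -15.   70.1] tool yaw in unit 2.3387 w 0.0139 F [ 0.6 -1.   0.6] t 17.1
[-0.46054643  0.01925511  0.05023688]
```

play_rows --increments "0 0 0.05 0 0 0 0;0 0 0.1 0 0 0 0;0 0 0.15 0 0 0 0;0 0 0.2 0 0 0 0;0 0 0.24 0 0 0 0;0 0 0.28 0 0 0 0;0 0 0.31 0 0 0 0;0 0 0.34 0 0 0 0"

```text
time: 17.9
ee_pos: [0.5487, -0.1529, 0.0701]
eef_rot: [0.567, 0.824, -0.0, 0.0]
ft_force: [-0.4, -3.4, 0.2]
width: 0.0135
grip_force: 40.0
```

```bash
python3 -c "
from h import *
where();print(read_state()['torque'])"
```

```text
in unit mm [  0.1 -15.   70.1] tool yaw in unit 1.9992 w 0.0135 F [-0.4 -3.4  0.2] t 17.9
[-0.6642692  -0.01523192  0.13435326]
```

play_rows --increments "0 0 0.03 0 0 0 0;0 0 0.06 0 0 0 0;0 0 0.06 0 0 0 0;0 0 0.06 0 0 0 0;0 0 0.06 0 0 0 0;0 0 0.06 0 0 0 0;0 0 0.06 0 0 0 0;0 0 0.06 0 0 0 0"

```text
time: 18.7
ee_pos: [0.5487, -0.1528, 0.0701]
eef_rot: [0.591, 0.807, -0.0, 0.0]
ft_force: [0.8, -4.5, 0.3]
width: 0.0137
grip_force: 40.0
```

play_rows --increments "0 0 0 0 0 0 0;0 0 0 0 0 0 0;0 0 0 0 0 0 0;0 0 0 0 0 0 0;0 0 0 0 0 0 0;0 0 0 0 0 0 0"

```text
time: 19.3
ee_pos: [0.5487, -0.1529, 0.0701]
eef_rot: [0.591, 0.807, -0.0, 0.0]
ft_force: [0.4, -4.9, 0.8]
width: 0.0139
grip_force: 40.0
```

Run:
```python
from h import *
where();print(read_state()['torque'])
# bar/pointer direction check is by tool yaw; plate check: tail edge in scene camera vs expected home corners
c=camera("scene");C=np.array(c["camera_from_world"]);im=c["color"]
for p in[(0,.125,.041),(-.03,.145,.006),(.03,.145,.006)]:
    q=C@[*unit(*p),1];print(p,(c["fx"]*q[0]/q[2]+c["cx"]).round(1),(c["fy"]*q[1]/q[2]+c["cy"]).round(1))
```

```text
in unit mm [  0.1 -15.   70.1] tool yaw in unit 1.9408 w 0.0139 F [ 0.4 -4.9  0.8] t 19.3
[-1.16646262 -0.07591742  0.05485516]
(0, 0.125, 0.041) 310.6 197.1
(-0.03, 0.145, 0.006) 312.6 195.6
(0.03, 0.145, 0.006) 320.2 209.0
```

```bash
python3 -c "
from bench import *
print(close_job())"
```

```text
the job is handed in; nothing more can be done
None
```

I handed the job in with the narrow plate home against the channel's end stop and let go, and the knob held in the grip, steady at the third stop (about 1.20 rad by the tool's turn) after about 19 s; the hand-in gave no verdict.

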